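Unload the vise into the parts carousel and bring the red tray to the front

TASK

Slide the vise's jaw all the way open by its orange knob, lift the finished welded bracket out and set it down flat (do not drop it) in the red tray of the parts carousel, and let go of it. Then turn the carousel by one of its black posts until the red tray faces the yellow front arrow, and finish with the post still firmly gripped, holding the carousel still there. Leave the spray can, the oil bottle and the screwdriver alone.

Things in the scene. Friction and masses are not known exactly. Their poses are not given: they have to be found in the camera images.
- vise: blue quick-slide bench vise, fixed to the bench, bed 175 x 94 mm and 25 mm high. Origin on the bench, below the middle of the seat of the bracket; z up; the vise's -x axis is the way its sliding jaw opens. Fixed blue jaw on the +x side, its face 33 mm from the origin, 94 mm wide, top 60 mm above the bench. It stands to the robot's left or right; the carousel is on the other side.
- vise_bed (a point): top of the vise's bed, 25 mm above the bench, the middle of the bracket's seat
- jaw (a joint): opening of the vise's dark steel sliding jaw: 0 = closed on the bracket, 0.045 m = fully open (end stop). It slides stiffly (about 4 N plus drag) and stays where it is left. The jaw is 25 mm thick, 84 mm wide, top 56 mm above the bench; closed, an 8 mm lip on it overlaps the bracket's base plate, so the bracket cannot be lifted until the jaw is opened
- jaw_knob (a point): centre of the top of the upright round orange knob on the sliding jaw: 18 mm diameter, 40 mm tall, its top 108 mm above the bench and its foot 12 mm above the jaw; grip it from above. It moves with the jaw, along the vise's -x axis as the jaw opens
- bracket: finished welded bracket of aluminium, an upside-down T, 0.2 to 0.45 kg. Base plate 60 (x) x 50 (y) x 10 mm with four drilled holes; on its middle an upright web 40 (x) x 12 (y) mm, rising 45 mm above the plate; overall height 55 mm. Origin at the centre of its underside, z up. In the vise its axes are those of the vise and it lies on the bed. Grip the web across its 12 mm (y)
- bracket_top (a point): middle of the top edge of the bracket's web, 55 mm above its underside
- carousel: base of the parts carousel, a fixed dark steel disc with a yellow arrow, 8 mm high, lying on the bench and sticking out from under the turntable to 220 mm from the axis. Origin on the bench on the turning axis; its -x axis points along the arrow, to the front
- front_mark (a point): point on the front arrow's line, 140 mm from the turning axis, 27 mm above the bench; the red tray faces front when red_rim is at this point. Fixed
- turntable: turning grey round tray, radius 140 mm, floor 27 mm above the bench; rim and four radial dividers 25 mm high make four trays, one red, the others with fixed stock; hub of 24 mm radius, 45 mm high. Origin on the bench on the axis; -x points to the red tray's middle. Turns either way without stop, friction 0.08 N m, stays where left
- red_rim (a point): middle of the red tray's outer rim, 140 mm from the axis, at floor height (27 mm above the bench); turns with the turntable
- red_tray (a point): middle of the red tray's floor, 85 mm from the axis, 27 mm above the bench; room for the bracket at any yaw; turns with the turntable
- post0 (a point): centre of the top of an upright black post on the rim, 16 mm diameter, 70 mm tall from the floor, top 97 mm above the bench, 128 mm from the axis, at the end of the divider 45 degrees anticlockwise (from above) of the red tray's middle; turns with the turntable
- post1 (a point): top of a like post, 135 degrees anticlockwise of the red tray's middle
- post2 (a point): top of a like post, 135 degrees clockwise of the red tray's middle
- post3 (a point): top of a like post, 45 degrees clockwise of the red tray's middle
- spray_can: bystander: yellow-labelled spray can, 58 mm diameter, 170 mm tall, standing; origin at its foot
- oil_bottle: bystander: bottle with blue label, 60 mm diameter, 150 mm tall, standing; origin at its foot
- screwdriver: bystander: red-handled screwdriver, 200 mm long, lying; origin at its underside
Not all that is in view belongs to the job. Of the things like the bracket, leave any that is purple; of the rest the smaller one is meant.

How it is judged:
By the outcome, as a careful person would: the job done as asked, in the order asked, and still so for the second after the job is handed in, while the arm keeps its last pose, push and grip.
It also fails if it takes over 72 s, if anything falls off the work surface, if the arm or the gripper's body presses on something with over 40 N, if the wrist force passes 120 N, or if a joint passes its speed limit or range.

ROBOT

A 6-joint arm with a two-finger parallel gripper is mounted at the origin on the work surface. World frame = base frame: x ahead of the robot, y to its left, z up, the work surface at z = 0. Lengths are in m, angles in rad, forces in N, time in s.
With the tool pointing down it reaches from about 0.325 to 0.85 m from the base axis. Payload 15.5 kg.
Tool frame: the origin (TCP) lies at the very end of the fingers, on their centre line; the grasp point (between the pads) lies 19 mm behind it; z points along the fingers, y is the line along which they close (so a half turn about z gives the same grasp; the last joint's range is limited). The gripper opens to 91 mm and grips with 3 to 60 N. Pads are 32 mm wide; open, the fingers measure 118 mm over their backs; the gripper's body (76 mm by 178 mm) begins 60 mm behind the grasp point.
Start: joints at [1.181, 0.494, 1.345, -0, 1.302, -0.096], TCP at [0.181, 0.598, 0.214] pointing down, gripper open.
Joint ranges: [-2.91, 2.91], [-0.82, 2.16], [0.22, 2.67], [-1.22, 4.37], [0.12, 2.79], [-3.08, 3.08]. Speed limits (rad/s): [1.89, 1.89, 2.57, 3.01, 3.01, 3.01].

INTERFACE

Orientations are given as a unit quaternion [x, y, z, w].
In Python, from rig import robot gives the robot as it stands.
- The arm moves only by the shell command python3 -m handwheel 'ROWS' [FORCE]. ROWS is JSON, a list of rows, each an object with "gripper": the closure, from 0 (fully open) to 1 (shut); "translation": the shift along the tool's x, y, z in mm, a list of three; "yaw": the turn about the tool's z in degrees. In form: [{"gripper": gripper, "translation": [tx, ty, tz], "yaw": yaw}, ...]. A call has exactly 5 rows; each row is the pose to reach, as a shift and turn from the pose commanded when the call began, along the tool's axes at that moment; what a row does not reach only later rows make up. A row lasts 1/10 s, in which the tool goes at most 50 mm and 8.59 degrees, less where a joint would pass 70% of its speed; a pose out of reach is approached as far as the arm can. A call with a gripper value outside its range is refused whole. The fingers move at their own pace and stop on an object; FORCE is the grip in N (left out, the last holds). Time passes only in rows, so rows that repeat a pose let the fingers close, or fill a call up. It gives the time, the measured TCP pose, the force, the opening and the grip force at its end, in the units of the state.
- robot.get_obs(): the state, without advancing time (a new reading comes with each control period).
- robot.get_image(name): name is "scene" or "top"; returns a dict with "image" (420x560x3 uint8, red, green, blue), "depth" (420x560 float32, m along the optical axis (not along the pixel's ray), 0 where there is no reading), "fx", "fy", "cx", "cy" (pixels), "xyz" and "orientation" of the camera in the world. Camera axes: x right, y up, looking along -z (the intrinsics and any distortion apply to the point x, -y, -z); pixel columns grow to the right and rows downward; lengths in m; the calibration is good to about 2 mm. A picture is of the moment at which its call begins.
- robot.sign_off(): hands the job in; it is judged then, once.
Trained networks look in the newest picture that a camera, given by its name, has taken for a name from the list of things; names that differ only in an ending like _2 or _b are one class to them, and where a whole thing is asked for, a point or a joint stands for the part that bears it (a point fixed in the world has none). Each returns a list of dicts, best first, with "confidence" (0 to 1); they miss things now and then, are a little off and sometimes report something else, mostly with a low value. They report only what shows in the picture. A call takes as long as a camera call. They do not tell look-alikes from the thing itself.
- robot.recognise(camera, thing): "box" ([centre column, centre row, width, height] in pixels, round what is visible of it).
- robot.pinpoint(camera, thing): "at" ([column, row] in pixels: a listed point, or the origin of a listed thing).
The state is a dict: "time_s": time; "joint_pos": joint angles; "joint_velocities": joint speeds; "joint_efforts": joint torques, N m; "position": TCP position; "tcp_rot": TCP orientation; "wrist_force": force on the tool from outside, world axes, zero at the start; "ft_torque": the same for the moment, N m; "gripper_width": finger opening in m; "grip_force": force on a finger pad.
Only numpy, scipy, OpenCV 4.12 (cv2) and the standard library are available. Lean on these libraries where they do the work, as an engineer would, in place of code of your own. Each camera call takes 0.05 s, during which the arm holds its last target. There are 200 camera calls.

## Working session

There is one attempt and no reset: what is moved stays moved. The work goes in short steps, Python scripts to look and compute and a shell command to move; the robot and the scene stay as the last step left them, time stands still between calls to the robot, and variables do not carry over. Pictures are saved under pics/ and viewed, at most 10 in all, crops included, and the job is handed in when it is done.

```bash
mkdir -p pics; ls; cat > h.py <<'E'
import numpy as np, cv2
from scipy.spatial.transform import Rotation as R
from rig import robot
def px2w(im,u,v,d=None,z=None):
    ray=np.array([(u-im['cx'])/im['fx'],-(v-im['cy'])/im['fy'],-1.0])
    r=R.from_quat(im['orientation']).apply(ray); o=np.array(im['xyz'])
    if z is not None: d=(z-o[2])/r[2]
    if d is None:
        p=im['depth'][max(0,int(v)-1):int(v)+2,max(0,int(u)-1):int(u)+2]; p=p[p>0]; d=np.median(p) if p.size else np.nan
    return o+d*r
def save(im,n): cv2.imwrite('pics/'+n,cv2.cvtColor(im['image'],cv2.COLOR_RGB2BGR))
E
python3 - <<'E'
from h import *
np.set_printoptions(precision=4,suppress=True)
o=robot.get_obs();print(o['position'],o['tcp_rot'],o['wrist_force'],o['gripper_width'])
print(R.from_quat(o['tcp_rot']).as_matrix())
P=[]
for c in('scene','top'):
    im=robot.get_image(c);P.append(im['image']);print(c,im['xyz'],im['orientation'],im['fx'],[k for k in im])
    save(im,c+'0.png')
    for t in 'jaw_knob bracket_top bracket vise vise_bed carousel red_rim red_tray front_mark post0 post1 post2 post3 spray_can oil_bottle screwdriver'.split():
        for q in robot.pinpoint(c,t)[:3]:
            print(t,round(q['confidence'],2),np.round(q['at']),px2w(im,*q['at']))
E
```

```text
pics
[0.1808 0.5979 0.2133] [ 0.1464  0.9892 -0.0006 -0.0002] [0.8244 0.4869 0.1656] 0.09143520891834608
[[-0.9571  0.2896 -0.0005]
 [ 0.2896  0.9571 -0.0011]
 [ 0.0001 -0.0012 -1.    ]]
scene [1.7241 0.3904 0.8469] [0.2803 0.3915 0.7222 0.4967] 476.78932845274943 ['image', 'depth', 'fx', 'fy', 'cx', 'cy', 'xyz', 'orientation']
jaw_knob 0.89 [335. 197.] [0.357  0.0928 0.0014]
bracket_top 0.97 [324. 258.] [0.7541 0.1654 0.0552]
bracket_top 0.92 [397. 229.] [0.5767 0.3256 0.0736]
bracket_top 0.53 [333. 210.] [0.5245 0.1283 0.0574]
bracket 0.93 [392. 248.] [0.6002 0.3238 0.0243]
bracket 0.65 [324. 271.] [0.7672 0.1713 0.0232]
bracket 0.61 [334. 229.] [0.6204 0.1546 0.0595]
vise 0.7 [336. 236.] [0.6295 0.1668 0.0446]
vise_bed 0.84 [339. 228.] [0.6168 0.1702 0.0626]
carousel 0.95 [234. 208.] [ 0.5891 -0.1752  0.0302]
carousel 0.49 [249. 266.] [ 0.8227 -0.0204  0.0236]
red_rim 0.86 [241. 219.] [ 0.8143 -0.0434  0.164 ]
red_tray 0.91 [242. 212.] [ 0.5934 -0.1465  0.0267]
front_mark 0.85 [265. 183.] [ 0.4009 -0.1457  0.0287]
post0 0.85 [206. 196.] [ 0.6512 -0.234   0.096 ]
post0 0.82 [270. 1
[... 1777 characters left out ...]
991]
post0 0.85 [306. 217.] [ 0.5721 -0.0884  0.0281]
post0 0.73 [389. 245.] [ 0.4953 -0.3199  0.0955]
post1 0.88 [361. 189.] [ 0.6511 -0.2361  0.0991]
post1 0.85 [306. 217.] [ 0.5721 -0.0884  0.0281]
post1 0.73 [389. 245.] [ 0.4953 -0.3199  0.0955]
post2 0.88 [361. 189.] [ 0.6511 -0.2361  0.0991]
post2 0.85 [306. 217.] [ 0.5721 -0.0884  0.0281]
post2 0.73 [389. 245.] [ 0.4953 -0.3199  0.0955]
post3 0.88 [361. 189.] [ 0.6511 -0.2361  0.0991]
post3 0.85 [306. 217.] [ 0.5721 -0.0884  0.0281]
post3 0.73 [389. 245.] [ 0.4953 -0.3199  0.0955]
spray_can 0.87 [292. 145.] [ 0.7677 -0.0369  0.1295]
spray_can 0.3 [228. 218.] [0.5597 0.1391 0.0795]
screwdriver 0.81 [440. 237.] [ 0.5231 -0.4916  0.0162]
```

View pics/top0.png

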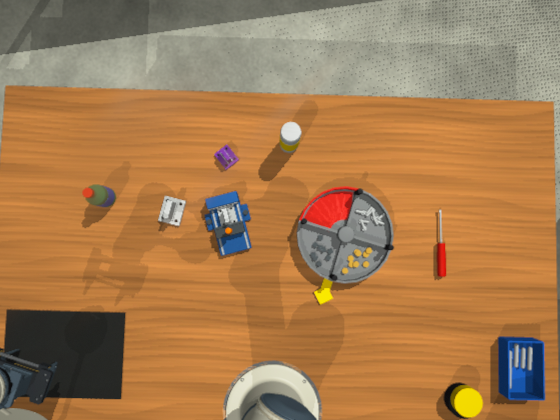

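View pics/scene0.png

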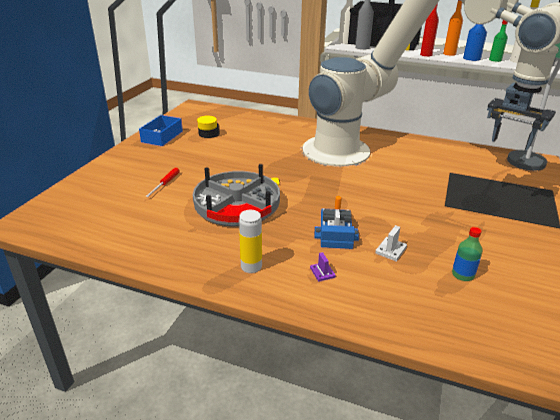

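The top view shows the vise at px (228,220) with its knob toward the robot, the larger white look-alike at (172,210) and the purple one at (227,157). It also shows the carousel centred at (345,234), with the red tray at the upper left and the arrow at (323,293). The scene view agrees. Next I'll measure the poses from the point clouds.

```bash
cat > m.py <<'E'
from h import *
np.set_printoptions(precision=4,suppress=True)
def cloud(c):
    im=robot.get_image(c);H,W=im['depth'].shape
    u,v=np.meshgrid(np.arange(W),np.arange(H));d=im['depth']
    ray=np.stack([(u-im['cx'])/im['fx'],-(v-im['cy'])/im['fy'],-np.ones_like(d)],-1)*d[...,None]
    P=ray.reshape(-1,3)@R.from_quat(im['orientation']).as_matrix().T+im['xyz']
    k=d.ravel()>0
    return P[k],cv2.cvtColor(im['image'],cv2.COLOR_RGB2HSV).reshape(-1,3)[k].astype(int)
E
python3 - <<'E'
from m import *
for c in('top','scene'):
    P,h=cloud(c);z=P[:,2];print(c,'bench z',np.median(z[(abs(P[:,0]-.45)<.03)&(abs(P[:,1]-.03)<.03)]))
    V=np.hypot(P[:,0]-.565,P[:,1]-.145)<.1
    org=V&(h[:,0]>5)&(h[:,0]<20)&(h[:,1]>180)&(z>.07)
    print('knob',org.sum(),P[org].mean(0),'top',P[org&(z>.1)].mean(0),(org&(z>.1)).sum())
    web=V&(h[:,1]<80)&(z>.07)&(z<.09);q=P[web]
    r=cv2.minAreaRect((q[:,:2]*1000).astype(np.float32));print('web',web.sum(),q.mean(0),r, q[:,2].max())
    blue=V&(h[:,0]>100)&(h[:,0]<125)&(h[:,1]>120)&(z>.05)&(z<.07);q=P[blue]
    print('fixed jaw',blue.sum(),q.mean(0),cv2.minAreaRect((q[:,:2]*1000).astype(np.float32)))
    blue=V&(h[:,0]>100)&(h[:,0]<125)&(h[:,1]>120)&(z>.015);q=P[blue]
    print('vise',cv2.minAreaRect((q[:,:2]*1000).astype(np.float32)))
    C=np.hypot(P[:,0]-.527,P[:,1]+.195)<.16
    pm=(C&(z>.075)&(z<.11));q=P[pm];
    _,lab,ctr=cv2.kmeans(q[:,:2].astype(np.float32),4,None,(3,50,1e-5),10,0)
    for i in range(4):
        s=q[lab[:,0]==i];print('post',len(s),s.mean(0),s[:,2].max())
    print('mean',ctr.mean(0))
    hub=C&(np.hypot(P[:,0]-.527,P[:,1]+.195)<.04)&(z>.04)&(z<.06)&(h[:,1]<60);print('hub',P[hub].mean(0),hub.sum())
    red=C&((h[:,0]<5)|(h[:,0]>174))&(h[:,1]>150)&(z<.035);print('red',P[red].mean(0),red.sum())
    yel=(np.hypot(P[:,0]-.38,P[:,1]+.15)<.08)&(h[:,0]>20)&(h[:,0]<35)&(h[:,1]>150);print('arrow',P[yel].mean(0),yel.sum())
E
```

```text
top bench z 0.0010898741657143773
knob 35 [0.5248 0.1359 0.106 ] top [0.5252 0.1366 0.1085] 30
web 61 [0.5691 0.1475 0.0809] ((569.0593872070312, 147.69061279296875), (38.65605163574219, 11.971845626831055), 15.809517860412598) 0.08977511600712051
fixed jaw 319 [0.6131 0.1617 0.0609] ((613.0899658203125, 162.4772186279297), (28.8636417388916, 92.39588165283203), 16.424331665039062)
vise ((547.6640625, 143.2274169921875), (165.26162719726562, 128.41445922851562), 16.424331665039062)
post 29 [ 0.4017 -0.1637  0.0953] 0.10334271403568618
post 31 [ 0.6473 -0.2313  0.0956] 0.10328906569812646
post 77 [ 0.5378 -0.1517  0.0846] 0.10391944383146479
post 34 [ 0.4909 -0.32    0.0944] 0.1026076377725329
mean [ 0.5194 -0.2167]
hub [ 0.527  -0.1918  0.0513] 77
red [ 0.5991 -0.1573  0.0289] 1162
arrow [ 0.3542 -0.1498  0.0095] 323
scene bench z -0.0019165462346808493
knob 75 [0.5296 0.1407 0.0936] top [0.528  0.1408 0.1063] 28
web 48 [0.5724 0.1509 0.0796] ((567.126220703125, 149.22293090820312), (46.08017349243164, 11.925482749938965), 14.885570526123047) 0.08448878407814209
fixed jaw 277 [0.6205 0.1675 0.0592] ((617.1921997070312, 167.0421600341797), (37.579715728759766, 91.50435638427734), 16.176572799682617)
vise ((557.7548828125, 146.28094482421875), (163.95555114746094, 121.51766967773438), 15.965188026428223)
post 49 [ 0.6459 -0.2274  0.0876] 0.1006368568467334
post 46 [ 0.5599 -0.0754  0.0873] 0.10057394542024778
post 39 [ 0.422  -0.1657  0.087 ] 0.10356606869552132
post 38 [ 0.494  -0.3141  0.0875] 0.10363830956529463
mean [ 0.5305 -0.1956]
hub [ 0.5399 -0.1891  0.05  ] 120
red [ 0.5975 -0.1633  0.0297] 354
arrow [ 0.3547 -0.1391  0.0175] 41
```

```bash
cat > go.py <<'E'
import sys
from h import *
# usage: go.py x y z angY(deg, world angle of tool y)
x,y,z,a=map(float,sys.argv[1:5]); o=robot.get_obs(); M=R.from_quat(o['tcp_rot']).as_matrix()
c=np.degrees(np.arctan2(M[1,1],M[0,1]))
print('t',round(o['time_s'],2),'shift mm',np.round(M.T@(np.array([x,y,z])-o['position'])*1000,1),'toolyaw',round((c-a+180)%360-180,1),'angY',round(c,1),'q6',round(np.degrees(o['joint_pos'][5]),1),'pos',np.round(o['position'],4),'F',np.round(o['wrist_force'],1),'w',round(o['gripper_width'],4),'g',round(o['grip_force'],1))
E
python3 go.py .527 .138 .2 -73.8
```

```text
t 1.8 shift mm [-464.5 -340.3   13.9] toolyaw 147.0 angY 73.2 q6 -5.5 pos [0.181  0.5982 0.2139] F [-0.1 -0.1 -0.2] w 0.0913 g 0.0
```

```bash
python3 -m handwheel '[{"gripper":0,"translation":[-40,-29,0],"yaw":8},{"gripper":0,"translation":[-80,-58,0],"yaw":16},{"gripper":0,"translation":[-120,-88,0],"yaw":24},{"gripper":0,"translation":[-160,-117,0],"yaw":32},{"gripper":0,"translation":[-200,-146,0],"yaw":40}]'; python3 go.py .527 .138 .2 -73.8
```

```text
time_s: 2.3
position: [0.331, 0.399, 0.2141]
tcp_rot: [0.478, 0.878, 0.0, 0.0]
wrist_force: [-0.1, 0.4, -1.3]
gripper_width: 0.0911
grip_force: 0.0
t 2.3 shift mm [-325.6   23.1   14.1] toolyaw 106.7 angY 32.9 q6 10.9 pos [0.331  0.399  0.2141] F [-0.1  0.4 -1.3] w 0.0911 g 0.0
```

```bash
python3 -m handwheel '[{"gripper":0,"translation":[-40,3,0],"yaw":8},{"gripper":0,"translation":[-80,6,0],"yaw":16},{"gripper":0,"translation":[-120,9,0],"yaw":24},{"gripper":0,"translation":[-160,12,0],"yaw":32},{"gripper":0,"translation":[-200,14,0],"yaw":40}]'; python3 go.py .527 .138 .2 -73.8
```

```text
time_s: 2.8
position: [0.4522, 0.2394, 0.2141]
tcp_rot: [0.75, 0.662, 0.0, 0.0]
wrist_force: [0.4, 0.4, -0.0]
gripper_width: 0.0911
grip_force: 0.0
t 2.8 shift mm [-91.3  86.8  14.1] toolyaw 66.6 angY -7.2 q6 28.4 pos [0.4522 0.2394 0.2141] F [ 0.4  0.4 -0. ] w 0.0911 g 0.0
```

```bash
python3 -m handwheel '[{"gripper":0,"translation":[0,0,0],"yaw":8},{"gripper":0,"translation":[0,0,0],"yaw":16},{"gripper":0,"translation":[0,0,0],"yaw":24},{"gripper":0,"translation":[0,0,0],"yaw":32},{"gripper":0,"translation":[0,0,0],"yaw":40}]' >/dev/null; python3 go.py .527 .138 .16 -73.8
```

```text
t 3.3 shift mm [-14.4 126.8  54. ] toolyaw 26.6 angY -47.2 q6 68.6 pos [0.4513 0.2408 0.214 ] F [0.4 0.7 0.5] w 0.0912 g 0.0
```

```bash
python3 -m handwheel '[{"gripper":0,"translation":[-4,32,0],"yaw":6.6},{"gripper":0,"translation":[-8,64,10],"yaw":13.2},{"gripper":0,"translation":[-12,96,25],"yaw":20},{"gripper":0.3,"translation":[-14,127,40],"yaw":26.6},{"gripper":0.5,"translation":[-14,127,50],"yaw":26.6}]' >/dev/null; python3 go.py .527 .138 .074 -73.8; python3 - <<'E'
from m import *
for c in('top','scene'):
    P,h=cloud(c);z=P[:,2];V=np.hypot(P[:,0]-.565,P[:,1]-.145)<.1
    save(robot.get_image(c),c+'1.png')
    o=V&(h[:,0]>5)&(h[:,0]<20)&(h[:,1]>180)&(z>.07)&(z<.115);print(c,o.sum(),P[o].mean(0) if o.any() else '')
E
```

```text
t 3.8 shift mm [-2.4 -2.8 89. ] toolyaw -0.0 angY -73.8 q6 82.0 pos [0.53   0.1361 0.163 ] F [-0.3  0.8  0.4] w 0.0782 g 0.0
top 0 
scene 71 [0.5297 0.1406 0.0931]
```

```bash
python3 -m handwheel '[{"gripper":0.5,"translation":[-2,-3,20],"yaw":0},{"gripper":0.5,"translation":[-2,-3,42],"yaw":0},{"gripper":0.5,"translation":[-2,-3,64],"yaw":0},{"gripper":0.5,"translation":[-2,-3,80],"yaw":0},{"gripper":0.5,"translation":[-2,-3,86],"yaw":0}]' 30 >/dev/null; python3 go.py .526 .138 .076 -73.8;python3 - <<'E'
from h import *
im=robot.get_image('scene');cv2.imwrite('pics/c1.png',cv2.resize(im['image'][150:290,240:440,::-1],(800,560),interpolation=2))
E
```

```text
t 4.5 shift mm [0.5 4.  1.4] toolyaw 0.5 angY -73.3 q6 82.1 pos [0.5244 0.1417 0.0774] F [ 0.8  0.7 -0.3] w 0.0452 g 0.0
```

View pics/c1.png

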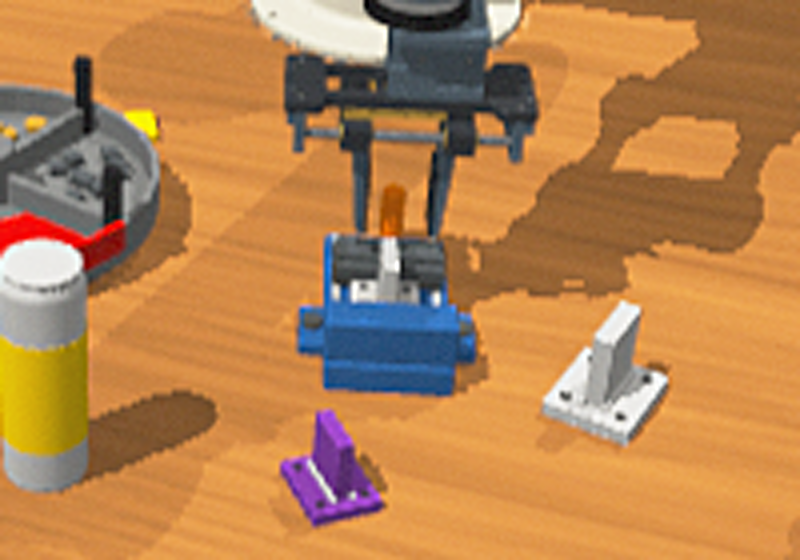

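The knob at crop (393,210) is between the fingers at 360 and 437, about 3 mm off their centre. I'll correct that and close.

```bash
python3 -m handwheel '[{"gripper":0.6,"translation":[0,3,1],"yaw":0},{"gripper":0.9,"translation":[0,3,1],"yaw":0},{"gripper":0.9,"translation":[0,3,1],"yaw":0},{"gripper":0.9,"translation":[0,3,1],"yaw":0},{"gripper":0.9,"translation":[0,3,1],"yaw":0}]' 30 >/dev/null; python3 go.py .526 .138 .076 -73.8;
```

```text
t 5.05 shift mm [-0.4  0.7  1.6] toolyaw 0.3 angY -73.5 q6 81.8 pos [0.5262 0.1387 0.0776] F [-2.1  7.5  3.9] w 0.0171 g 30.0
```

```bash
python3 -m handwheel '[{"gripper":0.9,"translation":[-4,0,0],"yaw":0},{"gripper":0.9,"translation":[-10,0,0],"yaw":0},{"gripper":0.9,"translation":[-16,0,0],"yaw":0},{"gripper":0.9,"translation":[-22,0,0],"yaw":0},{"gripper":0.9,"translation":[-28,0,0],"yaw":0}]' 30 >/dev/null; python3 go.py .4826 .1261 .076 -73.8;python3 -m handwheel '[{"gripper":0.9,"translation":[-4,0,0],"yaw":0},{"gripper":0.9,"translation":[-8,0,0],"yaw":0},{"gripper":0.9,"translation":[-12,0,0],"yaw":0},{"gripper":0.9,"translation":[-15,0,0],"yaw":0},{"gripper":0.9,"translation":[-16,0,0],"yaw":0}]' 30 >/dev/null; python3 go.py .4826 .1261 .076 -73.8
```

```text
t 5.55 shift mm [-18.   -0.3   1.5] toolyaw 0.3 angY -73.5 q6 81.4 pos [0.4999 0.131  0.0776] F [ 1.3 11.   0.7] w 0.0176 g 30.0
t 6.05 shift mm [-1.8 -0.2  1.6] toolyaw 0.3 angY -73.5 q6 81.1 pos [0.4844 0.1264 0.0776] F [-0.2 11.1  1.5] w 0.0172 g 30.0
```

```bash
python3 -m handwheel '[{"gripper":0.9,"translation":[-1,0,0],"yaw":0},{"gripper":0.9,"translation":[-2,0,0],"yaw":0},{"gripper":0.9,"translation":[-3,0,0],"yaw":0},{"gripper":0.9,"translation":[-4,0,0],"yaw":0},{"gripper":0.9,"translation":[-4,0,0],"yaw":0}]' 30 >/dev/null; python3 go.py .4826 .1261 .076 -73.8
```

```text
t 6.55 shift mm [-0.8 -0.3  1.6] toolyaw 0.3 angY -73.5 q6 81.1 pos [0.4835 0.1261 0.0777] F [ 15.3  19.3 -13.3] w 0.0175 g 30.0
```

```bash
python3 -m handwheel '[{"gripper":0.5,"translation":[0,0,0],"yaw":0},{"gripper":0.5,"translation":[0,0,0],"yaw":0},{"gripper":0.5,"translation":[0,0,0],"yaw":0},{"gripper":0.5,"translation":[0,0,-10],"yaw":0},{"gripper":0.5,"translation":[0,0,-35],"yaw":0}]' 30 >/dev/null; python3 -m handwheel '[{"gripper":0.5,"translation":[20,0,-30],"yaw":0},{"gripper":0.5,"translation":[50,0,-40],"yaw":0},{"gripper":0.5,"translation":[80,0,-40],"yaw":0},{"gripper":0.5,"translation":[91,0,-40],"yaw":0},{"gripper":0.5,"translation":[91,0,-40],"yaw":0}]' 30 >/dev/null; python3 go.py .569 .149 .055 -73.8;python3 - <<'E'
from m import *
for c in('top','scene'):
    P,h=cloud(c);z=P[:,2];V=np.hypot(P[:,0]-.565,P[:,1]-.145)<.12
    o=V&(h[:,0]>5)&(h[:,0]<20)&(h[:,1]>180)&(z>.07)&(z<.115);print(c,o.sum(),P[o].mean(0) if o.any() else '')
im=robot.get_image('scene');cv2.imwrite('pics/c2.png',cv2.resize(im['image'][150:290,240:440,::-1],(800,560),interpolation=2))
E
```

```text
t 7.55 shift mm [ 0.5  1.6 97.1] toolyaw 0.4 angY -73.4 q6 82.4 pos [0.568  0.1504 0.1521] F [-0.6 -0.1  0.1] w 0.0454 g 0.0
top 7 [0.4805 0.1285 0.1089]
scene 72 [0.4862 0.1282 0.094 ]
```

View pics/c2.png

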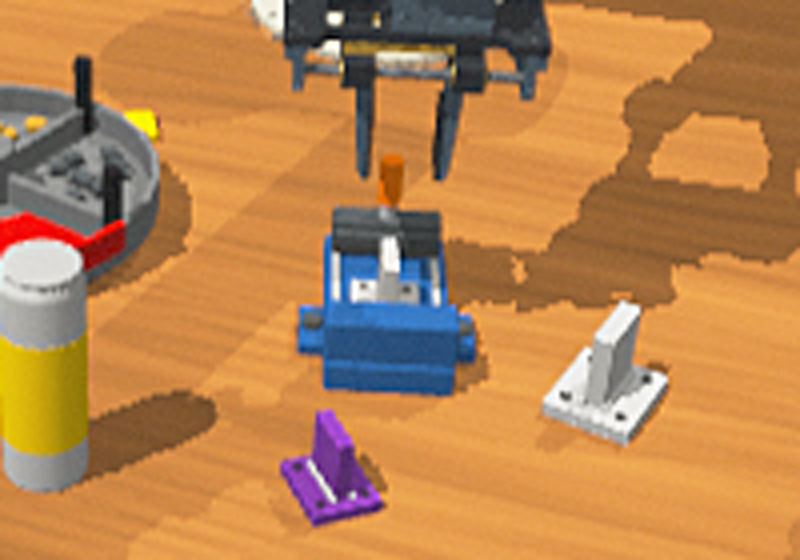

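The jaw is open: the knob moved about 45 mm, and the bracket is clear at crop (388,270). Now I'll descend onto the web.

```bash
python3 -m handwheel '[{"gripper":0.5,"translation":[1,1,30],"yaw":0},{"gripper":0.5,"translation":[1,1,60],"yaw":0},{"gripper":0.5,"translation":[1,1,85],"yaw":0},{"gripper":0.5,"translation":[1,1,100],"yaw":0},{"gripper":0.5,"translation":[1,1,106],"yaw":0}]' 30 >/dev/null; python3 go.py .569 .149 .046 -73.8; python3 -m handwheel '[{"gripper":0.8,"translation":[0,0,0],"yaw":0},{"gripper":0.95,"translation":[0,0,0],"yaw":0},{"gripper":0.95,"translation":[0,0,0],"yaw":0},{"gripper":0.95,"translation":[0,0,0],"yaw":0},{"gripper":0.95,"translation":[0,0,0],"yaw":0}]' 35 >/dev/null; python3 go.py .569 .149 .046 -73.8
```

```text
t 8.2 shift mm [ 2.3  0.8 -1.5] toolyaw 0.4 angY -73.4 q6 82.4 pos [0.5665 0.1491 0.0446] F [0.5 0.6 0.2] w 0.0456 g 0.0
t 8.7 shift mm [-0.   0.6  0.6] toolyaw 0.4 angY -73.4 q6 82.4 pos [0.5688 0.1496 0.0466] F [-0.7 -1.4  6. ] w 0.0123 g 35.0
```

```bash
python3 -m handwheel '[{"gripper":0.95,"translation":[0,0,-10],"yaw":0},{"gripper":0.95,"translation":[0,0,-30],"yaw":0},{"gripper":0.95,"translation":[0,0,-60],"yaw":0},{"gripper":0.95,"translation":[0,0,-95],"yaw":0},{"gripper":0.95,"translation":[0,0,-130],"yaw":0}]' 40 >/dev/null; python3 go.py .6005 -.154 .17 -73.8; python3 - <<'E'
from m import *
# carousel pose with arm out of the way as far as possible
im=robot.get_image('top');save(im,'top2.png');im=robot.get_image('scene');save(im,'scene2.png')
for c in('top','scene'):
    P,h=cloud(c);z=P[:,2];C=np.hypot(P[:,0]-.527,P[:,1]+.195);m=(C<.15)&(C>.1)&(z>.075)&(z<.105)&(h[:,2]<90)
    q=P[m];a=np.arctan2(q[:,1]+.195,q[:,0]-.527)
    for k in(73.8,163.8,-106.2,-16.2):
        s=abs((np.degrees(a)-k+180)%360-180)<15
        print(c,k,s.sum(),q[s].mean(0), q[s][:,:2].max(0),q[s][:,:2].min(0))
E
```

```text
t 9.2 shift mm [-55.3 300.2   7.6] toolyaw 0.4 angY -73.4 q6 82.4 pos [0.5679 0.1495 0.1776] F [ 0.3  0.4 -3.1] w 0.012 g 40.0
top 73.8 22 [ 0.5566 -0.0755  0.0963] [ 0.5625 -0.0685] [ 0.551  -0.0822]
top 163.8 30 [ 0.4018 -0.1635  0.095 ] [ 0.4088 -0.1572] [ 0.3935 -0.1706]
top -106.2 32 [ 0.491  -0.3195  0.0943] [ 0.4984 -0.3139] [ 0.4841 -0.3266]
top -16.2 26 [ 0.6462 -0.2318  0.0954] [ 0.6524 -0.2252] [ 0.6405 -0.241 ]
scene 73.8 37 [ 0.5615 -0.0713  0.0896] [ 0.5681 -0.0653] [ 0.555  -0.0794]
scene 163.8 29 [ 0.4062 -0.1601  0.0873] [ 0.417  -0.1546] [ 0.3996 -0.1681]
scene -106.2 27 [ 0.494  -0.3181  0.0875] [ 0.4982 -0.313 ] [ 0.4879 -0.3246]
scene -16.2 36 [ 0.6517 -0.2289  0.0891] [ 0.6567 -0.2226] [ 0.6452 -0.237 ]
```

View pics/scene2.png

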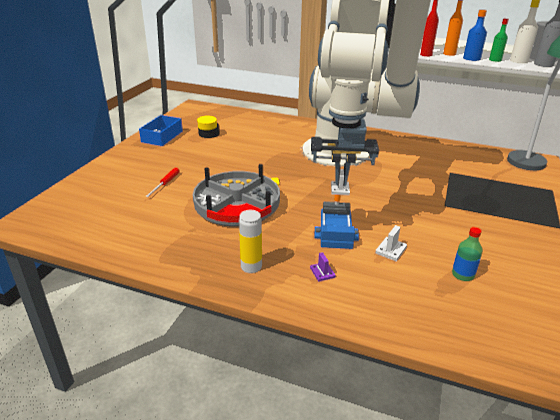

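The bracket is held at px (341,185). Carrying it to the red tray.

```bash
python3 -m handwheel '[{"gripper":0.95,"translation":[-3,15,0],"yaw":0},{"gripper":0.95,"translation":[-8,45,0],"yaw":0},{"gripper":0.95,"translation":[-14,80,0],"yaw":0},{"gripper":0.95,"translation":[-21,115,0],"yaw":0},{"gripper":0.95,"translation":[-28,150,0],"yaw":0}]' >/dev/null;python3 -m handwheel '[{"gripper":0.95,"translation":[-7,35,0],"yaw":0},{"gripper":0.95,"translation":[-14,70,0],"yaw":0},{"gripper":0.95,"translation":[-20,105,0],"yaw":0},{"gripper":0.95,"translation":[-26,135,0],"yaw":0},{"gripper":0.95,"translation":[-29,150,0],"yaw":0}]' >/dev/null; python3 go.py .599 -.155 .052 -73.8
```

```text
t 10.4 shift mm [  1.4  -1.8 122.4] toolyaw 0.3 angY -73.5 q6 53.3 pos [ 0.5984 -0.1571  0.1744] F [-0.3  0.6 -3.2] w 0.0119 g 40.0
```

```bash
python3 -m handwheel '[{"gripper":0.95,"translation":[1,-1,20],"yaw":0},{"gripper":0.95,"translation":[1,-1,50],"yaw":0},{"gripper":0.95,"translation":[1,-1,80],"yaw":0},{"gripper":0.95,"translation":[1,-1,100],"yaw":0},{"gripper":0.95,"translation":[1,-1,110],"yaw":0}]' >/dev/null;python3 -m handwheel '[{"gripper":0.95,"translation":[0,0,3],"yaw":0},{"gripper":0.95,"translation":[0,0,6],"yaw":0},{"gripper":0.95,"translation":[0,0,8],"yaw":0},{"gripper":0.95,"translation":[0,0,10],"yaw":0},{"gripper":0.95,"translation":[0,0,10],"yaw":0}]' >/dev/null; python3 go.py .599 -.155 .0485 -73.8
python3 - <<'E'
from h import *
im=robot.get_image('scene');cv2.imwrite('pics/c3.png',cv2.resize(im['image'][130:270,160:360,::-1],(800,560),interpolation=2))
E
```

```text
t 11.4 shift mm [-1.7  1.6  7.7] toolyaw 0.4 angY -73.4 q6 53.6 pos [ 0.6002 -0.153   0.0562] F [-0.3 -0.3 -3.3] w 0.012 g 40.0
```

View pics/c3.png

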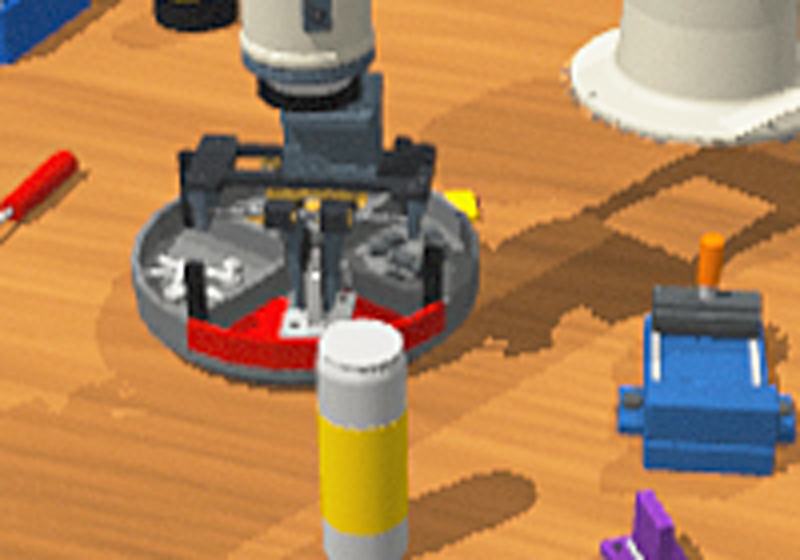

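The bracket hangs over the red tray at crop (315,310), clear of the dividers. Lowering to touch.

```bash
python3 -m handwheel '[{"gripper":0.95,"translation":[0,0,1.5],"yaw":0},{"gripper":0.95,"translation":[0,0,3],"yaw":0},{"gripper":0.95,"translation":[0,0,4.5],"yaw":0},{"gripper":0.95,"translation":[0,0,6],"yaw":0},{"gripper":0.95,"translation":[0,0,6],"yaw":0}]' >/dev/null;python3 go.py .599 -.155 .0485 -73.8;
```

```text
t 11.95 shift mm [-1.5  1.7  1.2] toolyaw 0.4 angY -73.4 q6 53.6 pos [ 0.5999 -0.1529  0.0497] F [ 0.7  0.3 -3.7] w 0.0116 g 40.0
```

```bash
python3 -m handwheel '[{"gripper":0.95,"translation":[0,0,0.5],"yaw":0},{"gripper":0.95,"translation":[0,0,1],"yaw":0},{"gripper":0.95,"translation":[0,0,1.5],"yaw":0},{"gripper":0.95,"translation":[0,0,1.5],"yaw":0},{"gripper":0.95,"translation":[0,0,1.5],"yaw":0}]' >/dev/null;python3 go.py .599 -.155 .0485 -73.8;
```

```text
t 12.45 shift mm [-1.6  1.6  0.1] toolyaw 0.4 angY -73.4 q6 53.6 pos [ 0.6001 -0.153   0.0486] F [-1.4 -1.   0.1] w 0.0119 g 40.0
```

Contact is starting: the load has gone from the wrist. A touch more, then let go.

```bash
python3 -m handwheel '[{"gripper":0.95,"translation":[0,0,0.3],"yaw":0},{"gripper":0.95,"translation":[0,0,0.5],"yaw":0},{"gripper":0.95,"translation":[0,0,0.5],"yaw":0},{"gripper":0.95,"translation":[0,0,0.5],"yaw":0},{"gripper":0.95,"translation":[0,0,0.5],"yaw":0}]' >/dev/null;python3 go.py .599 -.155 .0485 -73.8;python3 -m handwheel '[{"gripper":0.7,"translation":[0,0,0],"yaw":0},{"gripper":0.6,"translation":[0,0,0],"yaw":0},{"gripper":0.6,"translation":[0,0,0],"yaw":0},{"gripper":0.6,"translation":[0,0,0],"yaw":0},{"gripper":0.6,"translation":[0,0,0],"yaw":0}]' >/dev/null;python3 go.py .599 -.155 .0485 -73.8
```

```text
t 12.95 shift mm [-1.7  1.5  0. ] toolyaw 0.4 angY -73.4 q6 53.6 pos [ 0.6002 -0.1531  0.0485] F [-4.2  0.   9.7] w 0.0117 g 40.0
t 13.45 shift mm [-1.6  1.7 -0.7] toolyaw 0.4 angY -73.4 q6 53.6 pos [ 0.6001 -0.1529  0.0478] F [-0.4  0.  -0.5] w 0.0367 g 0.0
```

```bash
python3 -m handwheel '[{"gripper":0.6,"translation":[0,0,-15],"yaw":0},{"gripper":0.6,"translation":[0,0,-40],"yaw":0},{"gripper":0.6,"translation":[0,0,-70],"yaw":0},{"gripper":0.6,"translation":[0,0,-100],"yaw":0},{"gripper":0.6,"translation":[0,0,-115],"yaw":0}]' >/dev/null;python3 go.py .4018 -.1635 .16 -105.3
```

```text
t 13.95 shift mm [-193.8  -46.9    5. ] toolyaw 31.9 angY -73.4 q6 53.6 pos [ 0.601  -0.1532  0.1656] F [-0.4 -0.4 -0.1] w 0.0364 g 0.0
```

```bash
python3 -m handwheel '[{"gripper":0.5,"translation":[-38,-9,0],"yaw":6.4},{"gripper":0.5,"translation":[-76,-18,0],"yaw":12.8},{"gripper":0.5,"translation":[-114,-28,0],"yaw":19},{"gripper":0.5,"translation":[-154,-37,0],"yaw":25.5},{"gripper":0.5,"translation":[-194,-47,0],"yaw":31.9}]' >/dev/null;python3 -m handwheel '[{"gripper":0.5,"translation":[0,0,0],"yaw":0},{"gripper":0.5,"translation":[0,0,0],"yaw":0},{"gripper":0.5,"translation":[0,0,0],"yaw":0},{"gripper":0.5,"translation":[0,0,0],"yaw":0},{"gripper":0.5,"translation":[0,0,0],"yaw":0}]' >/dev/null;python3 go.py .4018 -.1635 .065 -105.3; cat > car.py <<'E'
from m import *
from scipy.optimize import least_squares
T=robot.get_image('top');save(T,'topc.png');S=robot.get_image('scene');save(S,'scenec.png')
for c in('top','scene'):
    P,h=cloud(c);z=P[:,2];r=np.hypot(P[:,0]-.525,P[:,1]+.197)
    m=(r<.15)&(r>.1)&(z>.08)&(z<.104)&(h[:,2]<90)
    if m.sum()<5: continue
    q=P[m][:,:2];a=np.degrees(np.arctan2(q[:,1]+.197,q[:,0]-.525))%90
    print(c,'post angle mod90',np.histogram(a,np.arange(0,91,5))[0])
    red=(r<.145)&((h[:,0]<5)|(h[:,0]>174))&(h[:,1]>150)
    d=P[red].mean(0)-[.525,-.197,0];print('red dir',np.degrees(np.arctan2(d[1],d[0])),red.sum())
    al=P[(r<.115)&(r>.06)&(h[:,1]<50)&(h[:,2]>150)&(z>.068)&(z<.09)];print('web',len(al),al.mean(0) if len(al) else '',al[:,2].max() if len(al) else '')
    y=(r>.15)&(r<.235)&(h[:,0]>20)&(h[:,0]<35)&(h[:,1]>150)&(z<.03)&(P[:,0]<.5);d=P[y].mean(0);dd=d-[.525,-.197,0];print('arrow',y.sum(),d,np.degrees(np.arctan2(dd[1],dd[0])))
    k=(r>.12)&(r<.155)&(z>.04)&(z<.06)&(h[:,2]>0)
    f=least_squares(lambda p:np.hypot(P[k][:,0]-p[0],P[k][:,1]-p[1])-p[2],[.525,-.197,.14],loss='soft_l1',f_scale=.003);print('rim circle',k.sum(),f.x)
for c in ('top','scene'):
    for t in('front_mark','red_rim','carousel'):
        for q in robot.pinpoint(c,t)[:1]: print(c,t,round(q['confidence'],2),np.round(q['at'],1),px2w(T if c=='top' else S,*q['at'],z=0 if t=='carousel' else .027))
E
python3 car.py
```

```text
t 14.95 shift mm [ 0.4  0.2 97.8] toolyaw 0.0 angY -105.3 q6 75.2 pos [ 0.4014 -0.1632  0.1628] F [-0.2 -1.3 -0.2] w 0.0457 g 0.0
top post angle mod90 [ 0  0  0  0  0  0  0  0  0  0  0  0  0  0 47 28  0  0]
red dir 27.011442927780017 934
web 56 [ 0.6002 -0.1539  0.0834] 0.08827617617599026
arrow 17 [ 0.3488 -0.1217  0.0092] 156.86115829957467
rim circle 568 [ 0.5247 -0.198   0.1368]
scene post angle mod90 [ 0  0  0  0  0  0  0  0  0  0  0  0  0  2 62 43  0  0]
red dir 21.882801335835797 480
web 39 [ 0.6037 -0.1506  0.0808] 0.08647486704937768
arrow 33 [ 0.3343 -0.1311  0.01  ] 160.94013167403918
rim circle 785 [ 0.5255 -0.1953  0.1368]
top front_mark 0.33 [226.  217.2] [0.5644 0.1508 0.027 ]
top red_rim 0.72 [323.4 195.4] [ 0.6376 -0.1376  0.027 ]
top carousel 0.63 [347.  238.1] [ 0.5124 -0.2144  0.    ]
scene front_mark 0.83 [262.5 182. ] [ 0.3949 -0.1575  0.027 ]
scene red_rim 0.7 [260.2 164.9] [ 0.2804 -0.2136  0.027 ]
scene carousel 0.56 [336.3 236.1] [ 0.5718  0.1549 -0.    ]
```

```bash
python3 -c "
import cv2
a=cv2.imread('pics/topc.png')[170:310,270:420];b=cv2.imread('pics/scenec.png')[130:270,170:320]
cv2.imwrite('pics/c4.png',cv2.resize(cv2.hconcat([a,b]),(800,373),interpolation=2))"
```

```text
(no output)
```

View pics/c4.png

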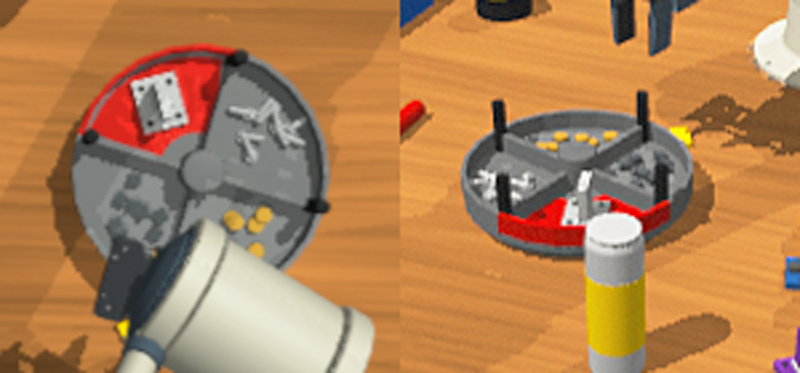

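The bracket stands flat and free in the red tray (left crop (158,105)). Next I'll measure the arrow's direction from the first, unobstructed top picture.

```bash
python3 - <<'E'
from m import *
im=robot.get_image('top')
for n in ('top0.png','top2.png'):
    h=cv2.cvtColor(cv2.imread('pics/'+n),cv2.COLOR_BGR2HSV).astype(int)
    m=((h[...,0]>20)&(h[...,0]<35)&(h[...,1]>150)&(h[...,2]>60));m[:275]=0;m[310:]=0;m[:,:305]=0;m[:,345:]=0
    v,u=np.nonzero(m);W=np.array([px2w(im,a,b,z=.009) for a,b in zip(u,v)])[:,:2];c=W.mean(0)
    d=c-[.525,-.1967];th=np.arctan2(d[1],d[0]);print(n,len(W),c,np.degrees(th))
    e=(W-[.525,-.1967]);r=np.hypot(*e.T);a=np.degrees(np.arctan2(e[:,1],e[:,0]))
    for lo in np.arange(.14,.24,.01):
        s=(r>=lo)&(r<lo+.01)
        if s.any(): print(round(lo,2),s.sum(),a[s].min().round(1),a[s].max().round(1),a[s].mean().round(1))
E
```

```text
top0.png 308 [ 0.3509 -0.1469] 164.02507346219525
0.14 25 158.6 169.9 163.9
0.15 33 158.8 169.4 164.3
0.16 35 159.0 169.0 164.1
0.17 37 157.8 169.6 163.9
0.18 56 156.0 172.1 164.2
0.19 66 155.2 172.4 163.9
0.2 41 158.6 170.1 164.1
0.21 15 161.6 165.9 163.9
top2.png 307 [ 0.351  -0.1468] 164.00300129537916
0.14 25 158.6 169.9 163.9
0.15 33 158.8 169.4 164.3
0.16 35 159.0 169.0 164.1
0.17 37 157.8 169.6 163.9
0.18 56 156.0 172.1 164.2
0.19 66 155.2 172.4 163.9
0.2 40 158.6 169.3 163.9
0.21 15 161.6 165.9 163.9
```

```bash
python3 -m handwheel '[{"gripper":0.5,"translation":[0,0,20],"yaw":0},{"gripper":0.5,"translation":[0,0,45],"yaw":0},{"gripper":0.5,"translation":[0,0,70],"yaw":0},{"gripper":0.5,"translation":[0,0,90],"yaw":0},{"gripper":0.5,"translation":[0,0,98],"yaw":0}]' >/dev/null;python3 go.py .4018 -.163 .065 -105.3;python3 -m handwheel '[{"gripper":0.6,"translation":[0,0,0],"yaw":0},{"gripper":0.95,"translation":[0,0,0],"yaw":0},{"gripper":0.95,"translation":[0,0,0],"yaw":0},{"gripper":0.95,"translation":[0,0,0],"yaw":0},{"gripper":0.95,"translation":[0,0,0],"yaw":0}]' 30 >/dev/null;python3 go.py .4018 -.163 .065 -105.3
```

```text
t 16.0 shift mm [ 1.7 -0.3 -1.4] toolyaw -0.0 angY -105.3 q6 75.3 pos [ 0.4001 -0.1629  0.0636] F [ 0.1 -0.3  0.2] w 0.0454 g 0.0
t 16.5 shift mm [ 0.5 -0.6  0.6] toolyaw -0.0 angY -105.3 q6 75.3 pos [ 0.4012 -0.1635  0.0656] F [-0.8 -0.  10.6] w 0.0153 g 30.0
```

```bash
python3 -m handwheel '[{"gripper":0.95,"translation":[0.3,8.9,0],"yaw":-4},{"gripper":0.95,"translation":[1.2,17.8,0],"yaw":-8},{"gripper":0.95,"translation":[2.8,26.6,0],"yaw":-12},{"gripper":0.95,"translation":[5,35.3,0],"yaw":-16},{"gripper":0.95,"translation":[7.7,43.8,0],"yaw":-20}]' 40 >/dev/null;python3 go.py .4018 -.163 .065 -105.3
```

```text
t 17.0 shift mm [  8.9 -44.4   0.6] toolyaw 20.1 angY -85.2 q6 49.9 pos [ 0.3967 -0.208   0.0656] F [-0.1  0.9  8.3] w 0.0155 g 40.0
```

Forces are small, so I'll carry on.

```bash
python3 -m handwheel '[{"gripper":0.95,"translation":[0.3,8.9,0],"yaw":-4},{"gripper":0.95,"translation":[1.2,17.8,0],"yaw":-8},{"gripper":0.95,"translation":[2.8,26.6,0],"yaw":-12},{"gripper":0.95,"translation":[5,35.3,0],"yaw":-16},{"gripper":0.95,"translation":[7.7,43.8,0],"yaw":-20}]' 40 >/dev/null;python3 go.py .4018 -.163 .065 -61
python3 -m handwheel '[{"gripper":0.95,"translation":[0.3,8.9,0],"yaw":-4},{"gripper":0.95,"translation":[1.2,17.8,0],"yaw":-8},{"gripper":0.95,"translation":[2.8,26.6,0],"yaw":-12},{"gripper":0.95,"translation":[5,35.3,0],"yaw":-16},{"gripper":0.95,"translation":[7.7,43.8,0],"yaw":-20}]' 40 >/dev/null;python3 go.py .4018 -.163 .065 -61
```

```text
t 17.5 shift mm [ 31.5 -82.4   0.5] toolyaw -4.2 angY -65.2 q6 26.4 pos [ 0.4078 -0.251   0.0656] F [-0.6  1.1  9.4] w 0.0148 g 40.0
t 18.0 shift mm [  65.7 -110.6    0.5] toolyaw 15.8 angY -45.2 q6 5.0 pos [ 0.4332 -0.2877  0.0656] F [-1.8 -0.2  6.7] w 0.0152 g 40.0
```

```bash
python3 -m handwheel '[{"gripper":0.95,"translation":[0.3,8.9,0],"yaw":-4},{"gripper":0.95,"translation":[1.2,17.8,0],"yaw":-8},{"gripper":0.95,"translation":[2.8,26.6,0],"yaw":-12},{"gripper":0.95,"translation":[5,35.3,0],"yaw":-16},{"gripper":0.95,"translation":[7.7,43.8,0],"yaw":-20}]' 40 >/dev/null;python3 go.py .5871 -.3087 .065 29
python3 -m handwheel '[{"gripper":0.95,"translation":[0.3,8.9,0],"yaw":-4},{"gripper":0.95,"translation":[1.2,17.8,0],"yaw":-8},{"gripper":0.95,"translation":[2.8,26.6,0],"yaw":-12},{"gripper":0.95,"translation":[5,35.3,0],"yaw":-16},{"gripper":0.95,"translation":[7.7,43.8,0],"yaw":-20}]' 40 >/dev/null;python3 go.py .5871 -.3087 .065 29
```

```text
t 18.5 shift mm [ 54.2 104.3   0.6] toolyaw -54.2 angY -25.2 q6 -14.6 pos [ 0.4696 -0.3134  0.0656] F [-1.7 -0.1  6.2] w 0.0151 g 40.0
t 19.0 shift mm [22.9 72.7  0.6] toolyaw -34.2 angY -5.2 q6 -32.8 pos [ 0.5126 -0.3249  0.0656] F [-1.8  2.5  7.1] w 0.015 g 40.0
```

```bash
python3 -m handwheel '[{"gripper":0.95,"translation":[0.3,8.9,0],"yaw":-4},{"gripper":0.95,"translation":[1.2,17.8,0],"yaw":-8},{"gripper":0.95,"translation":[2.8,26.6,0],"yaw":-12},{"gripper":0.95,"translation":[5,35.3,0],"yaw":-16},{"gripper":0.95,"translation":[7.7,43.8,0],"yaw":-20}]' 40 >/dev/null
python3 -m handwheel '[{"gripper":0.95,"translation":[0.3,8.9,0],"yaw":-4},{"gripper":0.95,"translation":[1.2,17.8,0],"yaw":-8},{"gripper":0.95,"translation":[2.4,24.4,0],"yaw":-11},{"gripper":0.95,"translation":[3.3,28.8,0],"yaw":-13},{"gripper":0.95,"translation":[4,31.6,0],"yaw":-14.3}]' 40 >/dev/null;python3 go.py .5871 -.3087 .065 29
python3 -m handwheel '[{"gripper":0.95,"translation":[0,0,0],"yaw":0},{"gripper":0.95,"translation":[0,0,0],"yaw":0},{"gripper":0.95,"translation":[0,0,0],"yaw":0},{"gripper":0.95,"translation":[0,0,0],"yaw":0},{"gripper":0.95,"translation":[0,0,0],"yaw":0}]' 50 >/dev/null;python3 go.py .5871 -.3087 .065 29;sed -i '/^for c in (.top/,$d' car.py; python3 car.py; python3 - <<'E'
from m import *
for c in('top','scene'):
    P,h=cloud(c);z=P[:,2];r=np.hypot(P[:,0]-.525,P[:,1]+.197);m=(r<.15)&(r>.1)&(z>.08)&(z<.104)&(h[:,2]<90);q=P[m]
    a=np.degrees(np.arctan2(q[:,1]+.1967,q[:,0]-.525))
    for k in(29,119,-151):
        s=abs((a-k+180)%360-180)<12;print(c,k,s.sum(),q[s].mean(0),a[s].mean()-k)
E
python3 -c "
import cv2
a=cv2.imread('pics/topc.png')[170:310,270:420];b=cv2.imread('pics/scenec.png')[130:270,170:320]
cv2.imwrite('pics/c5.png',cv2.resize(cv2.hconcat([a,b]),(800,373),interpolation=2))"
```

```text
t 20.0 shift mm [-0.4  0.8  0.6] toolyaw 0.1 angY 29.1 q6 -62.0 pos [ 0.5862 -0.3088  0.0656] F [-3.7  1.8  7.2] w 0.0153 g 40.0
t 20.5 shift mm [-0.3  1.1  0.6] toolyaw -0.0 angY 29.0 q6 -61.9 pos [ 0.586  -0.3089  0.0656] F [-2.2  2.9  6.3] w 0.0148 g 50.0
top post angle mod90 [ 0  0  0  0  0 14 12  0  0  0  0  0  0  0  0  0  0  0]
red dir 177.57141941641854 149
web 0  
arrow 0 [nan nan nan] nan
rim circle 241 [ 0.5244 -0.198   0.1369]
scene post angle mod90 [ 0  0  0  0  1 50 34 66  1  0  0  0  0  0  0  0  0  0]
red dir 175.58802381316784 241
web 18 [ 0.4413 -0.1746  0.0834] 0.08639691574092367
arrow 8 [ 0.3459 -0.1208  0.009 ] 156.94096325575765
rim circle 690 [ 0.5257 -0.1956  0.1367]
top 29 25 [ 0.6351 -0.135   0.0959] 0.2627500910340572
top 119 0 [nan nan nan] nan
top -151 0 [nan nan nan] nan
scene 29 36 [ 0.6389 -0.1323  0.0913] 0.45926455791693854
scene 119 24 [ 0.4646 -0.0833  0.0918] -0.9233989665528526
scene -151 21 [ 0.4169 -0.2583  0.0905] 0.65093919093502car.py:13: RuntimeWarning: Mean of empty slice.
  y=(r>.15)&(r<.235)&(h[:,0]>20)&(h[:,0]<35)&(h[:,1]>150)&(z<.03)&(P[:,0]<.5);d=P[y].mean(0);dd=d-[.525,-.197,0];print('arrow',y.sum(),d,np.degrees(np.arctan2(dd[1],dd[0])))
  ret = um.true_divide(
<stdin>:6: RuntimeWarning: Mean of empty slice.
  ret = um.true_divide(
  ret = ret.dtype.type(ret / rcount)
```

View pics/c5.png

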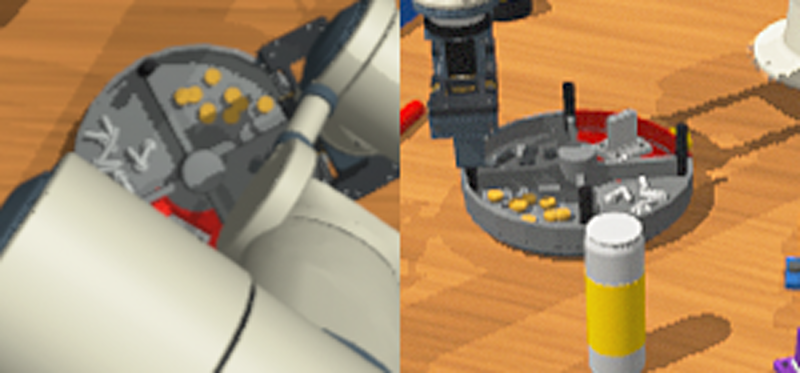

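The post is gripped at 50 N and the red tray faces the arrow within about 0.5°. The bracket stands upright in it (right crop (620,140)), so I'm handing in.

```bash
python3 -c "
from rig import robot
print(robot.sign_off())"
```

```text
the job is handed in; nothing more can be done
None
```

The job is handed in: the vise jaw is fully open, the bracket stands flat and released in the red tray, and the tray faces the front arrow within about 0.5° by my measurement with the post still gripped at 50 N. No verdict came back.

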